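# Unlock the vial carrier from its dock and tray it

### The job

Two sample carriers are locked side by side in bench docks. Free the one that holds the four capped vials: pull its sprung plunger up and twist it so that it stays latched open, then slide the carrier out from under the plunger's bridge, lift it out and set it down gently, flat inside the empty steel tray. Leave the empty carrier where it is, and leave the plunger latched open.

Things in the scene. Friction and masses are not known exactly. Their poses are not given: they have to be found in the camera images.
- carrier: Carrier with 4 white-capped vials (cap tops 40 mm up) round an upright grey grip fin 36 (x) by 12 (y) mm, top 74 mm up. Base plate 100 x 64 x 8 mm plus a 30 mm wide tail to x = +114, pinned at x = +100 under a bridge. Origin: underside, below the fin (near the balance point), 8 mm above the table while docked; x to the tail, z up. Unpinned: slide 40 mm along its own -x, then lift. 0.25 to 0.5 kg.
- knob: Black bar handle of that carrier's plunger: 46 (x) x 14 (y) x 30 mm tall; origin at the bar's centre, 59 mm above the table when locked, bar then along the carrier's x. A steel collar below tops out at 43 mm. Spring 3 to 6 N, travel 22 mm. Pull up 17 mm (over 12), turn 65 degrees either way (over 45, stop at 74), let go: it rests 12 mm up, pin clear of the carrier.
- tray: Empty shallow steel tray, fixed, 215 (x) x 125 (y) x 20 mm tall, 4 mm walls and floor. Origin: centre of its underside; z up. The carrier (164 mm long with its tail, 64 wide) fits along the tray's x, tail either way; with the tail to the tray's +x it is centred when the carrier's origin is at x = -32, y = 0 mm.
- empty_carrier: The other carrier, pinned in a like dock by a like plunger: same shape, size and axes, but four dark empty wells and no vials. To be left alone. Either dock is a plate 8 mm thick with 7 mm high guides beside the carrier's plate (3 mm play each side) and, over the tail at x = 84 to 116 mm, a steel bridge 59 mm wide that carries the plunger.

How it is judged:
By the outcome, as a careful person would: the job done as asked, in the order asked, and still so for the second after the job is handed in, with the robot touching nothing.
It also fails if it takes over 58 s, if anything falls off the work surface, if the arm or the gripper's body presses on something with over 40 N, if the wrist force passes 120 N, or if a joint passes its speed limit or range.

### The arm

A 7-joint arm with a two-finger parallel gripper is mounted at the origin on the work surface. World frame = base frame: x ahead of the robot, y to its left, z up, the work surface at z = 0. Lengths are in m, angles in rad, forces in N, time in s.
With the tool pointing down it reaches from about 0.425 to 1.025 m from the base axis. Payload 9.4 kg.
Tool frame: the origin (TCP) lies between the finger pads; the fingertips stand 25 mm ahead of it and the grasp point (between the pads) lies 6 mm ahead of it; z points along the fingers, y is the direction in which the jaws open and shut (so a half turn about z gives the same grasp; the last joint's range is limited). The gripper opens to 93 mm and grips with 3 to 60 N. Pads are 15 mm wide; open, the fingers measure 128 mm over their backs; the gripper's body (75 mm by 188 mm) begins 65 mm behind the grasp point.
Start: joints at [-1.375, 0.599, -0.003, 1.599, 0.002, 0.943, -0.08], TCP at [0.195, 0.698, 0.221] pointing down, gripper open.
Joint ranges: [-2.57, 2.57], [-0.35, 1.97], [-1.29, 1.29], [0.11, 2.56], [-1.05, 4.19], [0.11, 1.86], [-2.63, 2.63]. Speed limits (rad/s): [2.22, 2.22, 3.01, 3.01, 3.14, 3.14, 3.14].

### API

Orientations are given as a unit quaternion [w, x, y, z].
In Python, from workcell import ctrl gives the robot as it stands.
- The arm moves only by the tool carry_out, never from a script. Its argument "plan" is one flat list of numbers, 7 for each row, row after row: the shift along the tool's x, y, z in cm, then the turn, a rotation vector about the tool's x, y, z in rad, then the finger opening in cm, from 0 to 9.3. In form: [tx, ty, tz, rx, ry, rz, gripper, tx, ty, tz, rx, ry, rz, gripper, ...]. A call has 1 to 20 rows; each row shifts and turns the commanded pose from where the row before left it, along the tool's axes as they then stand; what a row does not reach is not made up. A row lasts 1/10 s, in which the tool goes at most 50 mm and 8.59 degrees, less where a joint would pass 70% of its speed; a pose out of reach is approached as far as the arm can. A call with a gripper value outside its range is refused whole. The fingers move at their own pace and stop on an object; the grip force is fixed at half the most. Time passes only in rows, so rows that do not move let the fingers close. It gives the time, the measured TCP pose, the force and the opening at its end, in the units of the state.
- ctrl.state(): the state, without advancing time (a new reading comes with each control period).
- ctrl.capture(name): name is "side" or "top" or "wrist"; returns a dict with "frame" (400x640x3 uint8, blue, green, red), "fovy" (degrees; the focal length in pixels is half the picture's height over the tangent of half this angle, whatever the lens; pixels are square), "cx", "cy" (the principal point, pixels), "distortion" ([k1, k2, p1, p2, k3] as OpenCV has them; the pictures are not rectified), "rvec" (rotation vector, rad) and "tvec" (3), from world to camera coordinates, as OpenCV has them; the wrist camera has in their place "hand_eye" (4x4, takes a point from camera to tool coordinates, whose origin is the TCP and whose axes are the flange's). Camera axes: x right, y down, z forward; pixel columns grow to the right and rows downward; lengths in m; the calibration is good to about 2 mm. A picture is of the moment at which its call begins: read the wrist's pose just before it. There is no depth.
- ctrl.sign_off(): hands the job in, once; it reports no verdict.
Trained networks look in a picture, given as the dict that the camera call returned (one of the last four; its "shot" number tells which), for a name from the list of things; names that differ only in an ending like _2 or _b are one class to them, and where a whole thing is asked for, a point or a joint stands for the part that bears it (a point fixed in the world has none). Each returns a list of dicts, best first, with "score" (0 to 1); they miss things now and then, are a little off and sometimes report something else, mostly with a low value. They report only what shows in the picture. A call takes as long as a camera call.
- ctrl.masks_of(picture, query): "region" (400x640 bool, what is visible of it) and "xy" ([column, row] in pixels, amid what is visible of it).
The state is a dict: "time_s": time; "q": joint angles; "qvel": joint speeds; "tau": joint torques, N m; "position": TCP position; "tool_rot": TCP orientation; "wrist_force": force on the tool from outside, world axes, zero at the start; "moment": the same for the moment, N m; "width": opening from 0.0 (shut) to 1.0 (fully open).
Only numpy, scipy, OpenCV 4.12 (cv2) and the standard library are available. Lean on these libraries where they do the work, as an engineer would, in place of code of your own. Each camera call takes 0.05 s, during which the arm holds its last target.

## Working session

There is one attempt and no reset: what is moved stays moved. The work goes in short steps, Python scripts to look and compute and a tool call to move; the robot and the scene stay as the last step left them, time stands still between calls to the robot, and variables do not carry over. Pictures are saved under pics/ and viewed, and the job is handed in when it is done.

Besides the shell and the picture viewer there is one more tool, called after ">>>" in YAML: its name, and indented under it one key for each argument. carry_out: Moves the arm, as the interface text tells. Its arguments: {"type":"object","properties":{"plan":{"type":"array","items":{"type":"number"}}},"required":["plan"]}

```bash
mkdir -p pics; ls
cat > h.py <<'E'
import numpy as np, cv2
from workcell import ctrl
def K(p):
    f=200/np.tan(np.radians(p['fovy'])/2); return np.array([[f,0,p['cx']],[0,f,p['cy']],[0,0,1.]])
def qR(q):
    from scipy.spatial.transform import Rotation as R
    return R.from_quat([q[1],q[2],q[3],q[0]]).as_matrix()
def pose(p,st=None):
    # returns R,t world->cam
    if 'rvec' in p:
        return cv2.Rodrigues(np.array(p['rvec'],float))[0],np.array(p['tvec'],float).ravel()
    T=np.eye(4);T[:3,:3]=qR(st['tool_rot']);T[:3,3]=st['position']
    M=np.linalg.inv(T@np.array(p['hand_eye']));return M[:3,:3],M[:3,3]
def toz(p,uv,z,st=None):
    R,t=pose(p,st);uv=np.array(uv,float).reshape(-1,1,2)
    n=cv2.undistortPoints(uv,K(p),np.array(p['distortion'],float)).reshape(-1,2)
    d=np.c_[n,np.ones(len(n))]@R; c=-R.T@t
    return c+d*((z-c[2])/d[:,2])[:,None]
def proj(p,X,st=None):
    R,t=pose(p,st)
    return cv2.projectPoints(np.array(X,float).reshape(-1,3),cv2.Rodrigues(R)[0],t,K(p),np.array(p['distortion'],float))[0].reshape(-1,2)
E
python3 - <<'E'
from h import *
print(ctrl.state())
for n in ['top','side','wrist']:
    st=ctrl.state();p=ctrl.capture(n);cv2.imwrite(f'pics/{n}0.png',p['frame'])
    print(n,[(k,v) for k,v in p.items() if k!='frame'])
    for q in ['carrier','knob','tray','empty_carrier']:
        for m in ctrl.masks_of(p,q)[:3]: print(q,m['score'],m['xy'],m['region'].sum())
E
```

```text
pics
{'time_s': 0.0, 'q': array([-1.37471849,  0.60011599, -0.00256348,  1.60010284,  0.00176322,
        0.94288998, -0.07978694]), 'qvel': array([ 2.30283310e-05, -3.46121159e-03,  3.27965919e-04, -7.29362444e-04,
        5.83451482e-04, -1.73228450e-03, -9.21321204e-05]), 'tau': array([ 3.01511491e-04, -7.65072584e+01,  1.49720091e+00, -2.52362537e+01,
       -5.24538662e-02,  1.66930159e-02,  1.62544734e-04]), 'position': array([0.19518808, 0.69774353, 0.22007591]), 'tool_rot': array([-5.39597489e-05,  1.35933429e-01,  9.90717684e-01, -7.55085822e-04]), 'wrist_force': array([ 0.64979585, -0.96212991,  0.387784  ]), 'moment': array([-0.05120558,  0.01491889,  0.00177755]), 'width': 0.9981039001831168}
top [('fovy', 47.486833845411944), ('cx', 316.6096999698523), ('cy', 202.04549405994226), ('distortion', array([0.01406677, 0.        , 0.        , 0.        , 0.        ])), ('rvec', array([ 2.14928947, -2.09752433,  0.22066359])), ('tvec', array([-0.03808352,  0.5680228 ,  0.95424731])), ('shot', 1)]
carrier 0.85 [302.5, 234.7] 1404
tray 0.58 [425.9, 230.8] 5175
empty_carrier 0.95 
[... 305 characters left out ...]
35 ])), ('shot', 2)]
carrier 0.89 [352.1, 226.4] 2098
knob 0.61 [302.1, 206.4] 348
tray 0.6 [366.2, 139.8] 3801
empty_carrier 0.96 [306.0, 363.8] 3278
wrist [('fovy', 66.87404215646765), ('cx', 324.5548382956469), ('cy', 203.67392731418119), ('distortion', array([-0.04466863,  0.        ,  0.        ,  0.        ,  0.        ])), ('hand_eye', array([[ 1.13244069e-03, -9.62456964e-01, -2.71431963e-01,
         7.50610169e-02],
       [ 9.99998933e-01,  8.39504784e-04,  1.19533549e-03,
        -4.47103782e-04],
       [-9.22590536e-04, -2.71433027e-01,  9.62456888e-01,
        -1.64101611e-01],
       [ 0.00000000e+00,  0.00000000e+00,  0.00000000e+00,
         1.00000000e+00]])), ('shot', 3)]
```

View pics/top0.png

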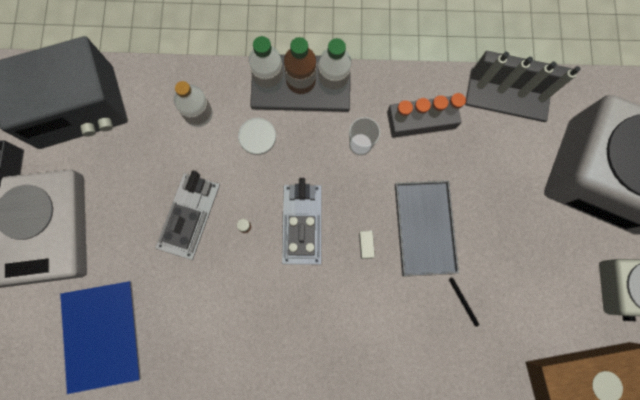

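View pics/side0.png

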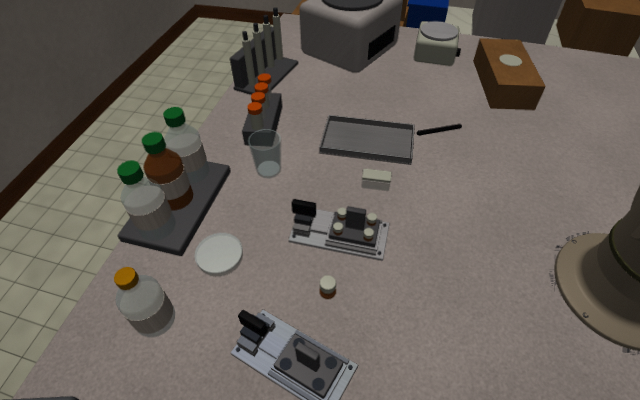

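View pics/wrist0.png

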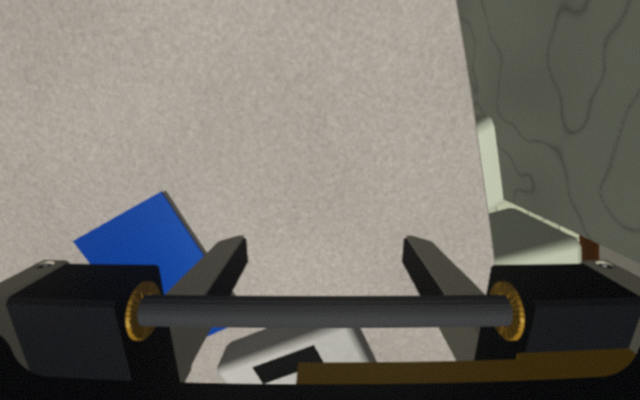

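Run:
```python
from h import *
t=cv2.imread('pics/top0.png');s=cv2.imread('pics/side0.png')
cv2.imwrite('pics/c1.png',cv2.resize(t[165:285,260:460],None,fx=4,fy=4,interpolation=cv2.INTER_CUBIC))
cv2.imwrite('pics/c2.png',cv2.resize(s[105:265,270:430],None,fx=3.7,fy=3.7,interpolation=cv2.INTER_CUBIC))
p=ctrl.capture('top')
print(toz(p,[[302,235]],.048),toz(p,[[302,187]],.074),toz(p,[[426,230],[395,183],[447,182],[456,272],[403,275]],.02))
```

```text
[[0.49541639 0.00622859 0.048     ]] [[0.59804368 0.00877184 0.074     ]] [[ 0.5173774  -0.27546146  0.02      ]
 [ 0.62578502 -0.20584864  0.02      ]
 [ 0.63134252 -0.32713956  0.02      ]
 [ 0.42424862 -0.34042524  0.02      ]
 [ 0.41467965 -0.22146788  0.02      ]]
```

View pics/c1.png

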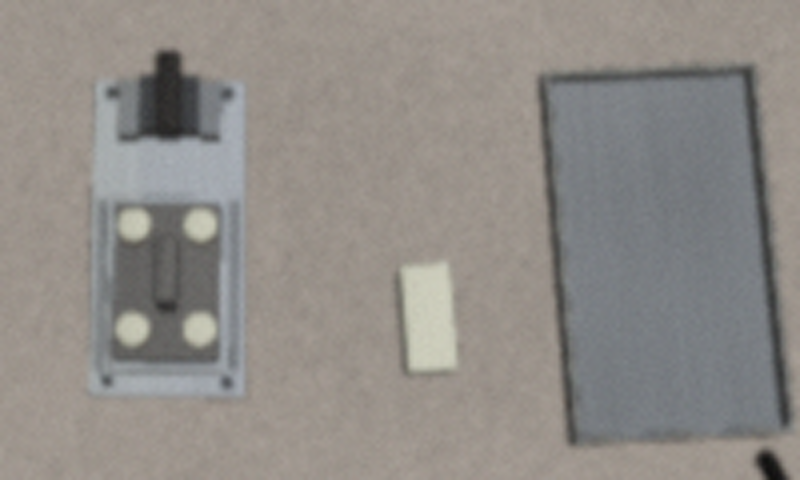

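View pics/c2.png

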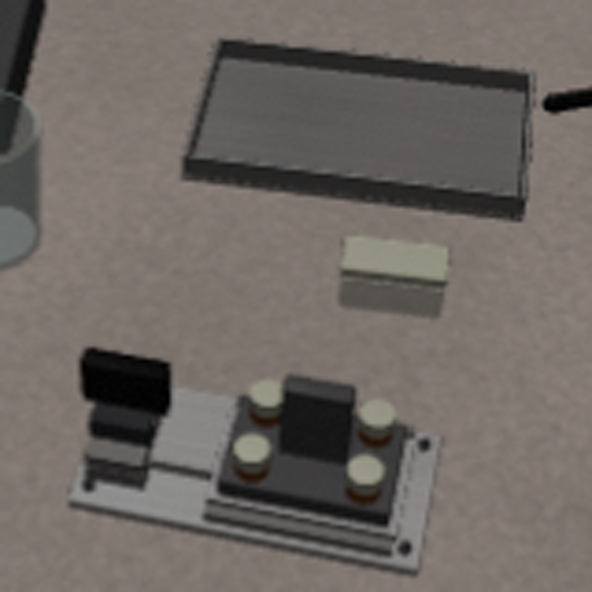

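>>> carry_out:
  plan: [-3.47, -3.64, -0.28, 0, 0, 0, 9, -3.47, -3.64, -0.28, 0, 0, 0, 9, -3.47, -3.64, -0.28, 0, 0, 0, 9, -3.47, -3.64, -0.28, 0, 0, 0, 9, -3.47, -3.64, -0.28, 0, 0, 0, 9, -3.47, -3.64, -0.28, 0, 0, 0, 9, -3.47, -3.64, -0.28, 0, 0, 0, 9, -3.47, -3.64, -0.28, 0, 0, 0, 9, -3.47, -3.64, -0.28, 0, 0, 0, 9, -3.47, -3.64, -0.28, 0, 0, 0, 9, -3.47, -3.64, -0.28, 0, 0, 0, 9, -3.47, -3.64, -0.28, 0, 0, 0, 9, -3.47, -3.64, -0.28, 0, 0, 0, 9, -3.47, -3.64, -0.28, 0, 0, 0, 9, -3.47, -3.64, -0.28, 0, 0, 0, 9, -3.47, -3.64, -0.28, 0, 0, 0, 9, -3.47, -3.64, -0.28, 0, 0, 0, 9, -3.47, -3.64, -0.28, 0, 0, 0, 9, 0, 0, 0, 0, 0, -0.136, 9, 0, 0, 0, 0, 0, -0.136, 9]

```text
time_s: 2.8
position: [0.6176, -0.0973, 0.2708]
tool_rot: [0.0, -0.001, 1.0, -0.0]
wrist_force: [-0.9, 1.3, 1.0]
width: 0.967
```

Run:
```python
from h import *
import pickle
st=ctrl.state();print(st['position'],st['tool_rot'],st['q'],st['time_s'])
p=ctrl.capture('wrist');cv2.imwrite('pics/w1.png',p['frame']);pickle.dump((p,st),open('w1.pkl','wb'))
for q in ['carrier','knob','tray','empty_carrier']:
    for m in ctrl.masks_of(p,q)[:3]: print(q,m['score'],m['xy'],m['region'].sum())
```

```text
[ 0.61760602 -0.09730529  0.270776  ] [ 2.51281060e-05 -6.77551663e-04  9.99999728e-01 -2.89328580e-04] [ 0.01661936  0.42755058  0.07009747  1.78771313 -0.03558952  0.927463
  1.67392824] 2.8
carrier 0.59 [405.8, 88.0] 4773
knob 0.61 [411.2, 166.6] 587
tray 0.66 [191.6, 96.4] 16275
empty_carrier 0.82 [599.3, 105.2] 4723
```

View pics/w1.png

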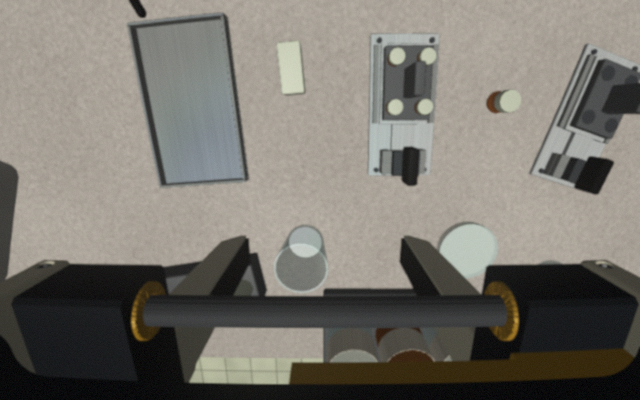

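Run:
```python
from h import *
s=cv2.imread('pics/w1.png')
cv2.imwrite('pics/c3.png',cv2.resize(s[25:195,360:450],None,fx=3.5,fy=3.5,interpolation=cv2.INTER_CUBIC))
cv2.imwrite('pics/c4.png',cv2.resize(s[5:195,120:255],None,fx=3,fy=3,interpolation=cv2.INTER_CUBIC))
```

```text
(no output)
```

View pics/c3.png

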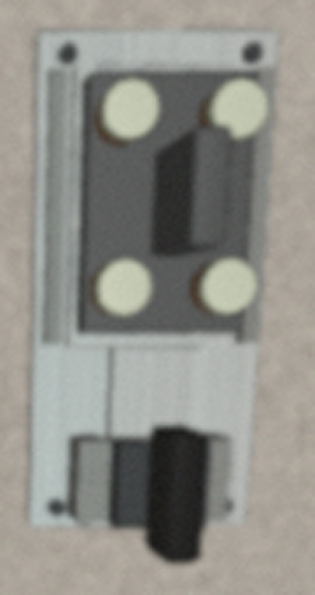

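View pics/c4.png

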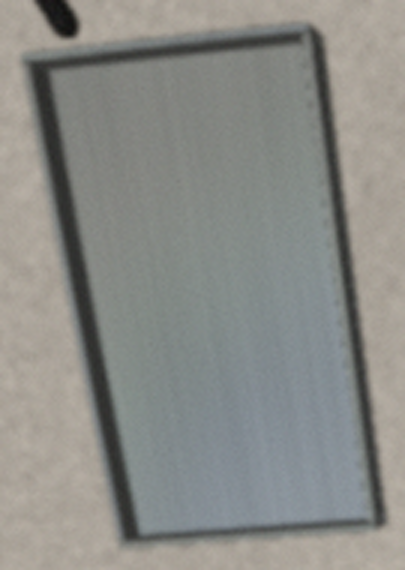

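```bash
cat > fit.py <<'E'
from h import *
import pickle
from scipy.optimize import least_squares
p,st=pickle.load(open('w1.pkl','rb'))
caps=np.array([[131,109],[240,109],[123,287],[228,287]])/3.5+[360,25]
W=toz(p,caps,.048,st);print(W.round(4))
c=W.mean(0);v=(W[2:]-W[:2]).mean(0);yaw=np.arctan2(v[1],v[0]);print('carrier',c,np.degrees(yaw),np.linalg.norm(v))
tr=np.array([[24,55],[307,29],[375,522],[122,542]])/3+[120,5]
T=toz(p,tr,.02,st);print(T.round(4))
loc=np.array([[-.1075,-.0625],[-.1075,.0625],[.1075,.0625],[.1075,-.0625]])
def f(q):
    R=np.array([[np.cos(q[2]),-np.sin(q[2])],[np.sin(q[2]),np.cos(q[2])]])
    return (loc@R.T+q[:2]-T[:,:2]).ravel()
r=least_squares(f,[.52,-.275,0]);print('tray',r.x[:2],np.degrees(r.x[2]),np.abs(r.fun).max())
def box(o,yaw,x0,x1,y0,y1,z):
    R=np.array([[np.cos(yaw),-np.sin(yaw)],[np.sin(yaw),np.cos(yaw)]])
    return np.c_[np.array([[x0,y0],[x1,y0],[x1,y1],[x0,y1]])@R.T+o[:2],np.full(4,z)]
im=cv2.resize(p['frame'],None,fx=4,fy=4,interpolation=cv2.INTER_CUBIC)
def dr(B,col): cv2.polylines(im,[np.round((proj(p,B,st)+.5)*4).astype(int)],True,col,1)
dr(box(c,yaw,-.018,.018,-.006,.006,.082),(0,0,255))
dr(box(c,yaw,.1-.023,.1+.023,-.007,.007,.074),(0,255,0))
dr(box(c,yaw,-.05,.05,-.032,.032,.016),(255,0,0))
dr(box(r.x,r.x[2],-.1075,.1075,-.0625,.0625,.02),(0,0,255))
dr(box(r.x,r.x[2],-.1035,.1035,-.0585,.0585,.004),(0,255,0))
cv2.imwrite('pics/o1.png',im[100:780,1440:1800]);cv2.imwrite('pics/o2.png',cv2.resize(im[20:780,480:1040],None,fx=.75,fy=.75))
E
python3 fit.py
```

```text
[[ 0.4704 -0.0118  0.048 ]
 [ 0.4698  0.0253  0.048 ]
 [ 0.5283 -0.0112  0.048 ]
 [ 0.5279  0.0258  0.048 ]]
carrier [0.49912338 0.00700856 0.048     ] 0.5747907552589645 0.0580067921682281
[[ 0.4243 -0.3454  0.02  ]
 [ 0.4174 -0.2242  0.02  ]
 [ 0.624  -0.2085  0.02  ]
 [ 0.6336 -0.3299  0.02  ]]
tray [ 0.52480884 -0.27701478] 4.177552147532424 0.004310852112782038
```

```bash
python3 -c "
import cv2;a=cv2.imread('pics/o1.png');cv2.imwrite('pics/o1b.png',cv2.resize(a,None,fx=.88,fy=.88))"
```

```text
(no output)
```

View pics/o1b.png

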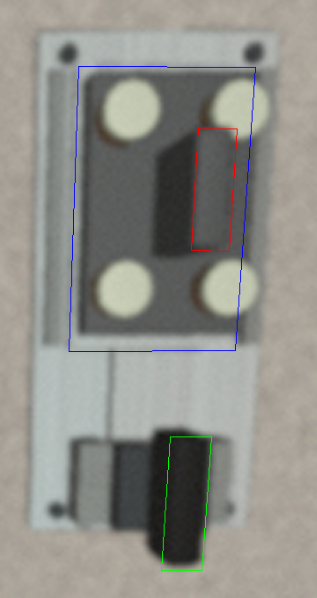

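View pics/o2.png

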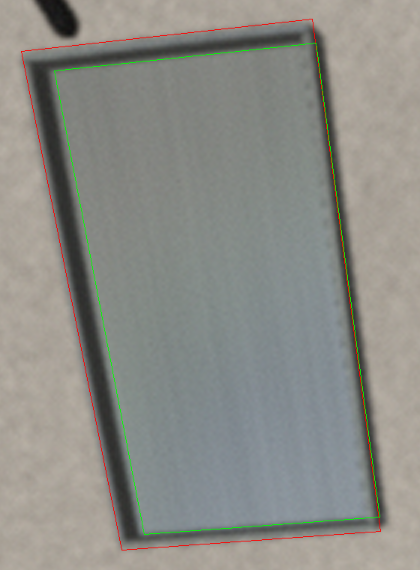

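```bash
cat > fit2.py <<'E'
from h import *
import pickle
p,st=pickle.load(open('w1.pkl','rb'))
t=ctrl.capture('top')
pl=np.array([[38,32],[280,32],[245,525],[28,525]])/3.5+[360,25]
W=toz(p,pl-.5+.5/3.5,.008,st);print('wrist plate',W.round(4)[:,:2],W.mean(0))
pl=np.array([[95,80],[244,80],[244,395],[89,393]])/4+[260,165]
V=toz(t,pl,.008);print('top plate',V.round(4)[:,:2],V.mean(0))
caps=np.array([[134,225],[201,225],[132,329],[200,328]])/4+[260,165]
C=toz(t,caps,.048);print('top caps',C.round(4)[:,:2],C.mean(0))
tr=np.array([[541,75],[752,67],[789,428],[571,442]])/4+[260,165]
T=toz(t,tr,.02);print('tray',T.round(4)[:,:2],T.mean(0))
k=toz(t,np.array([[168,55]])/4+[260,165],.074);print(k)
E
python3 fit2.py
```

```text
wrist plate [[ 0.4366 -0.0391]
 [ 0.4352  0.0503]
 [ 0.6193  0.0532]
 [ 0.6197 -0.036 ]] [0.52768884 0.00711201 0.008     ]
top plate [[ 0.6171  0.0533]
 [ 0.6194 -0.034 ]
 [ 0.4359 -0.0379]
 [ 0.435   0.0499]] [0.52682287 0.00782128 0.008     ]
top caps [[ 0.5256  0.026 ]
 [ 0.5265 -0.0112]
 [ 0.4679  0.0252]
 [ 0.4694 -0.0121]] [0.49736389 0.00696732 0.048     ]
tray [[ 0.624  -0.2064]
 [ 0.632  -0.3295]
 [ 0.4243 -0.3432]
 [ 0.4136 -0.2209]] [ 0.52347237 -0.27500649  0.02      ]
[[0.61668446 0.00931716 0.074     ]]
```

>>> carry_out:
  plan: [0.5, 2.63, 2.7, 0, 0, 0, 5, 0.5, 2.63, 2.7, 0, 0, 0, 5, 0.5, 2.63, 2.7, 0, 0, 0, 5, 0.5, 2.63, 2.7, 0, 0, -0.014, 5, 0, 0, 0, 0, 0, 0, 5, 0, 0, 0, 0, 0, 0, 5]

```text
time_s: 3.7
position: [0.5971, 0.0107, 0.1627]
tool_rot: [-0.0, -0.007, 1.0, -0.0]
wrist_force: [-0.2, -0.9, 0.1]
width: 0.551
```

```bash
cat > look.py <<'E'
import sys,pickle
from h import *
n=sys.argv[1];name=sys.argv[2]
st=ctrl.state();p=ctrl.capture(n);pickle.dump((p,st),open(name+'.pkl','wb'));cv2.imwrite(f'pics/{name}.png',p['frame'])
print(st['position'].round(4),st['tool_rot'].round(4),st['q'].round(2),st['time_s'],st['wrist_force'].round(1),st['width'])
E
python3 look.py wrist w2
```

```text
[0.5971 0.0107 0.1627] [-4.0e-04 -6.8e-03  1.0e+00 -2.0e-04] [-0.14  0.52  0.05  1.96 -0.04  0.67  1.51] 3.7 [-0.2 -0.9  0.1] 0.5513959489141937
```

View pics/w2.png

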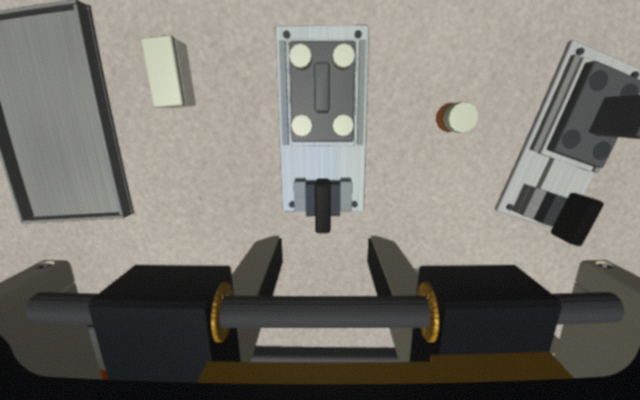

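Run:
```python
from h import *
s=cv2.imread('pics/w2.png')
cv2.imwrite('pics/c5.png',cv2.resize(s[15:240,265:380],None,fx=2.6,fy=2.6,interpolation=cv2.INTER_CUBIC))
cv2.imwrite('pics/c6.png',cv2.resize(s[165:245,275:375],None,fx=7,fy=7,interpolation=cv2.INTER_CUBIC))
```

```text
(no output)
```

View pics/c5.png

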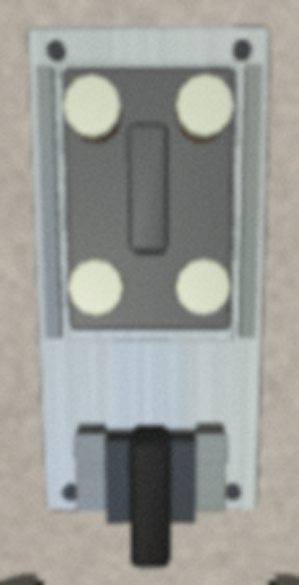

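View pics/c6.png

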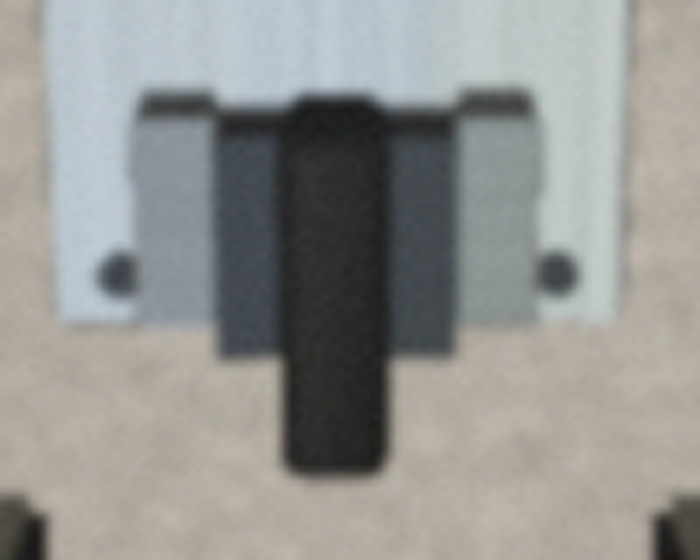

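Run:
```python
from h import *
import pickle
p,st=pickle.load(open('w2.pkl','rb'))
print('knob far/near',toz(p,np.array([[336,472],[336,130]])/7+[275,165],.074,st))
print('fin ends',toz(p,np.array([[148,124],[148,252]])/2.6+[265,15],.082,st))
W=toz(p,np.array([[92,105],[204,105],[96,287],[203,287]])/2.6+[265,15],.048,st);print(W,W.mean(0))
V=toz(p,np.array([[28,30],[271,30],[257,508],[46,508]])/2.6+[265,15],.008,st);print(V,V.mean(0))
```

```text
knob far/near [[0.61988452 0.0094166  0.074     ]
 [0.57547237 0.00882417 0.074     ]]
fin ends [[0.48129903 0.00678479 0.082     ]
 [0.51697141 0.00723754 0.082     ]]
[[ 0.4700622  -0.01191752  0.048     ]
 [ 0.46953332  0.02465482  0.048     ]
 [ 0.5281139  -0.01078049  0.048     ]
 [ 0.52757759  0.02602277  0.048     ]] [0.49882175 0.00699489 0.048     ]
[[ 0.43712502 -0.03835879  0.008     ]
 [ 0.43583151  0.05070455  0.008     ]
 [ 0.61884825  0.05410498  0.008     ]
 [ 0.62015294 -0.03527714  0.008     ]] [0.52798943 0.0077934  0.008     ]
```

>>> carry_out:
  plan: [-0.1, -0.17, 2.3, 0, 0, -0.003, 5, 0, 0, 2.3, 0, 0, 0, 5, 0, 0, 2.3, 0, 0, 0, 5, 0, 0, 1.9, 0, 0, 0, 5, 0, 0, 0, 0, 0, 0, 5, 0, 0, 0, 0, 0, 0, 5]

```text
time_s: 4.35
position: [0.5991, 0.0073, 0.076]
tool_rot: [0.001, -0.007, 1.0, -0.0]
wrist_force: [-0.4, 0.3, 0.0]
width: 0.536
```

```bash
python3 look.py wrist w3; python3 look.py side s3
```

```text
[0.5991 0.0073 0.076 ] [ 5.0e-04 -7.2e-03  1.0e+00 -2.0e-04] [-0.13  0.64  0.03  2.01 -0.04  0.49  1.52] 4.35 [-0.4  0.3  0. ] 0.5359765764127139
[0.5993 0.0075 0.0764] [ 1.0e-03 -7.4e-03  1.0e+00 -1.0e-04] [-0.13  0.64  0.03  2.01 -0.04  0.49  1.52] 4.4 [-0.6  0.3 -0.2] 0.534876439606814
```

View pics/w3.png

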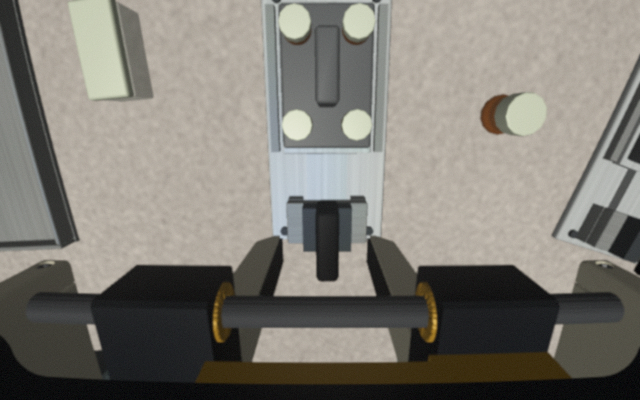

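View pics/s3.png

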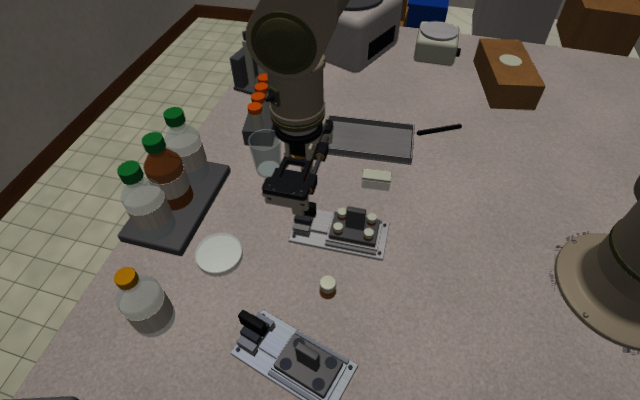

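>>> carry_out:
  plan: [0, 0.06, 0.2, 0, 0, 0, 5, 0, 0, 0, 0, 0, 0, 0.8, 0, 0, 0, 0, 0, 0, 0.8, 0, 0, 0, 0, 0, 0, 0.8, 0, 0, 0, 0, 0, 0, 0.8, 0, 0, 0, 0, 0, 0, 0.8, 0, 0, 0, 0, 0, 0, 0.8]

```text
time_s: 5.15
position: [0.5983, 0.0088, 0.073]
tool_rot: [-0.0, -0.008, 1.0, -0.0]
wrist_force: [-0.3, 0.2, 0.3]
width: 0.143
```

>>> carry_out:
  plan: [0, 0, -0.45, 0, 0, 0, 0.8, 0, 0, -0.45, 0, 0, 0, 0.8, 0, 0, -0.45, 0, 0, 0, 0.8, 0, 0, -0.45, 0, 0, 0, 0.8, 0, 0, 0, 0, 0, 0, 0.8, 0, 0, 0, 0, 0, 0, 0.8]

```text
time_s: 5.75
position: [0.5982, 0.0088, 0.091]
tool_rot: [-0.0, -0.008, 1.0, -0.0]
wrist_force: [0.7, -1.6, -7.3]
width: 0.143
```

```bash
python3 look.py wrist w4
```

```text
[0.5982 0.0088 0.091 ] [-0.     -0.0081  1.     -0.    ] [-0.13  0.62  0.03  2.   -0.04  0.52  1.52] 5.75 [ 0.7 -1.6 -7.3] 0.1427953516199003
```

View pics/w4.png

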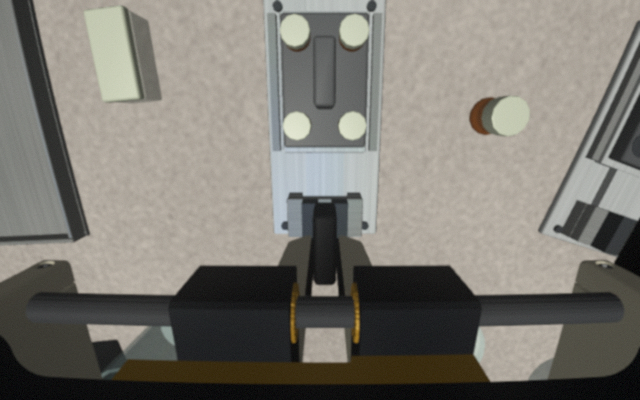

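>>> carry_out:
  plan: [0, 0, 0, 0, 0, 0.115, 0.8, 0, 0, 0, 0, 0, 0.115, 0.8, 0, 0, 0, 0, 0, 0.115, 0.8, 0, 0, 0, 0, 0, 0.115, 0.8, 0, 0, 0, 0, 0, 0.115, 0.8, 0, 0, 0, 0, 0, 0.115, 0.8, 0, 0, 0, 0, 0, 0.115, 0.8, 0, 0, 0, 0, 0, 0.115, 0.8, 0, 0, 0, 0, 0, 0.115, 0.8, 0, 0, 0, 0, 0, 0.115, 0.8, 0, 0, 0, 0, 0, 0, 0.8, 0, 0, 0, 0, 0, 0, 0.8]

```text
time_s: 7.0
position: [0.5983, 0.009, 0.0908]
tool_rot: [0.0, 0.536, 0.845, -0.0]
wrist_force: [0.4, -1.7, -6.2]
width: 0.143
```

```bash
python3 look.py wrist w5; python3 -c "
import pickle;from h import *
p,s=pickle.load(open('w5.pkl','rb'));print(s['moment'])"
```

```text
[0.5983 0.009  0.0908] [ 0.000e+00  5.355e-01  8.445e-01 -2.000e-04] [-0.34  0.65  0.35  2.02 -0.41  0.55  0.74] 7.0 [ 0.4 -1.7 -6.2] 0.1426051675672771
[-0.40396901 -0.20423456 -0.00878244]
```

View pics/w5.png

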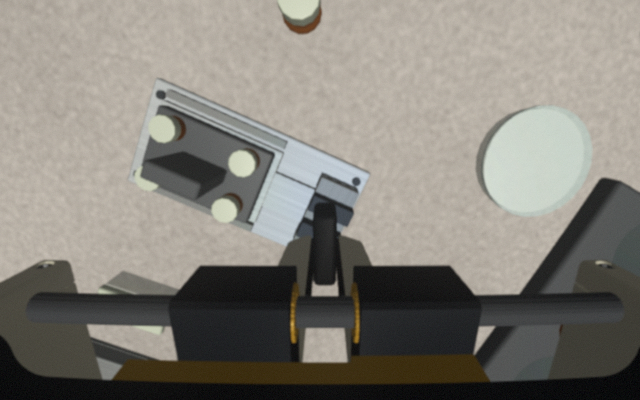

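>>> carry_out:
  plan: [0, 0, 0.25, 0, 0, 0, 0.8, 0, 0, 0.2, 0, 0, 0, 0.8, 0, 0, 0, 0, 0, 0, 0.8, 0, 0, 0, 0, 0, 0, 2, 0, 0, 0, 0, 0, 0, 4, 0, 0, 0, 0, 0, 0, 4, 0, 0, 0, 0, 0, 0, 4, 0, 0, -2.5, 0, 0, 0, 4, 0, 0, -2.5, 0, 0, 0, 4, 0, 0, -2.5, 0, 0, 0, 4, 0, 0, 0, 0, 0, 0, 4]

```text
time_s: 8.15
position: [0.6, 0.0088, 0.1646]
tool_rot: [0.002, 0.537, 0.844, 0.002]
wrist_force: [-0.0, -0.2, -0.3]
width: 0.427
```

```bash
python3 look.py wrist w6; python3 look.py side s6; python3 -c "
import cv2;s=cv2.imread('pics/s6.png');cv2.imwrite('pics/s6c.png',cv2.resize(s[170:270,260:400],None,fx=5,fy=5))"
```

```text
[0.6    0.0088 0.1646] [0.0019 0.5371 0.8435 0.0016] [-0.4   0.55  0.43  1.97 -0.35  0.69  0.69] 8.15 [-0.  -0.2 -0.3] 0.4267040344215573
[0.5992 0.0091 0.163 ] [0.0012 0.5369 0.8437 0.0011] [-0.4   0.55  0.43  1.97 -0.35  0.69  0.69] 8.2 [-0.1 -0.2  0. ] 0.43190383464624804
```

View pics/w6.png

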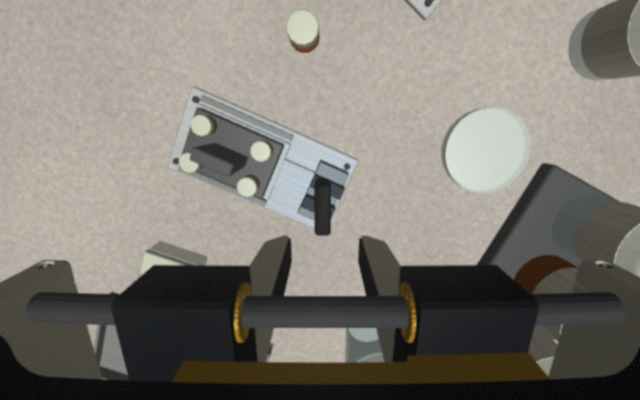

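View pics/s6c.png

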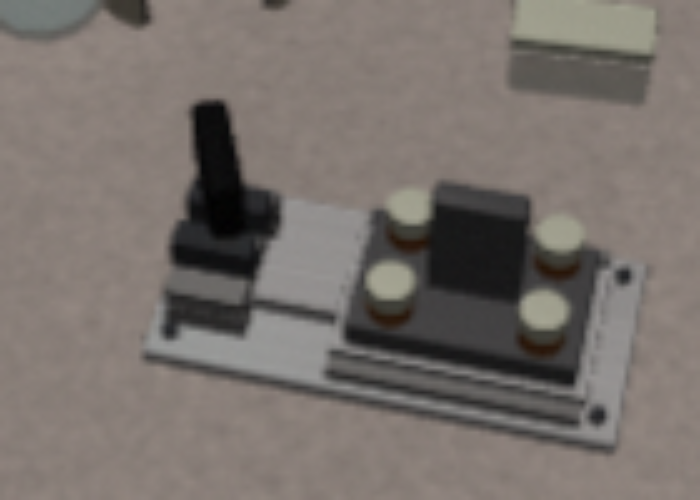

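>>> carry_out:
  plan: [0, 0, 0, 0, 0, -0.115, 5, 0, 0, 0, 0, 0, -0.115, 5, 0, 0, 0, 0, 0, -0.115, 5, 0, 0, 0, 0, 0, -0.115, 5, 0, 0, 0, 0, 0, -0.115, 5, 0, 0, 0, 0, 0, -0.115, 5, 0, 0, 0, 0, 0, -0.115, 5, 0, 0, 0, 0, 0, -0.115, 5, 0, 0, 0, 0, 0, -0.115, 5, 0, 0, 0, 0, 0, -0.115, 5, 3.3, 0, 0, 0, 0, 0, 5, 3.3, 0, 0, 0, 0, 0, 5, 3.3, 0, 0, 0, 0, 0, 5, 0, 0, 1.5, 0, 0, 0, 5, 0, 0, 1.5, 0, 0, 0, 5, 0, 0, 0, 0, 0, 0, 5, 0, 0, 0, 0, 0, 0, 5]

```text
time_s: 9.95
position: [0.4989, 0.0073, 0.1309]
tool_rot: [-0.001, -0.008, 1.0, -0.0]
wrist_force: [0.1, -0.1, -0.8]
width: 0.538
```

```bash
python3 look.py wrist w7
```

```text
[0.4989 0.0073 0.1309] [-9.0e-04 -8.1e-03  1.0e+00 -0.0e+00] [-0.18  0.47  0.08  2.2  -0.07  0.48  1.54] 9.95 [ 0.1 -0.1 -0.8] 0.5378717367813138
```

View pics/w7.png

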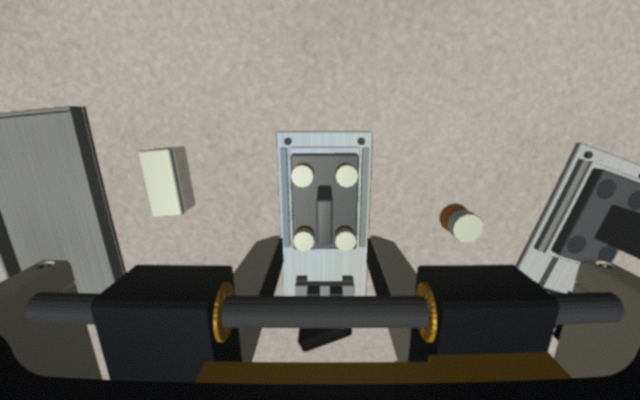

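>>> carry_out:
  plan: [0, 0, 1.8, 0, 0, 0, 4, 0, 0, 1.8, 0, 0, 0, 4, 0, 0, 1.6, 0, 0, 0, 4, 0, 0, 0, 0, 0, 0, 4, 0, 0, 0, 0, 0, 0, 2, 0, 0, 0, 0, 0, 0, 0.6, 0, 0, 0, 0, 0, 0, 0.6, 0, 0, 0, 0, 0, 0, 0.6, 0, 0, 0, 0, 0, 0, 0.6, 0, 0, 0, 0, 0, 0, 0.6]

```text
time_s: 11.0
position: [0.4997, 0.007, 0.0799]
tool_rot: [0.0, -0.008, 1.0, -0.0]
wrist_force: [-0.4, -1.9, 6.9]
width: 0.121
```

```bash
python3 look.py side s8;python3 -c "
import cv2;s=cv2.imread('pics/s8.png');cv2.imwrite('pics/s8c.png',cv2.resize(s[130:270,260:400],None,fx=4,fy=4))"
```

```text
[0.4997 0.007  0.0799] [ 5.0e-04 -7.9e-03  1.0e+00 -1.0e-04] [-0.17  0.56  0.06  2.23 -0.09  0.35  1.55] 11.0 [-0.4 -1.9  6.9] 0.12111147517819634
```

View pics/s8c.png

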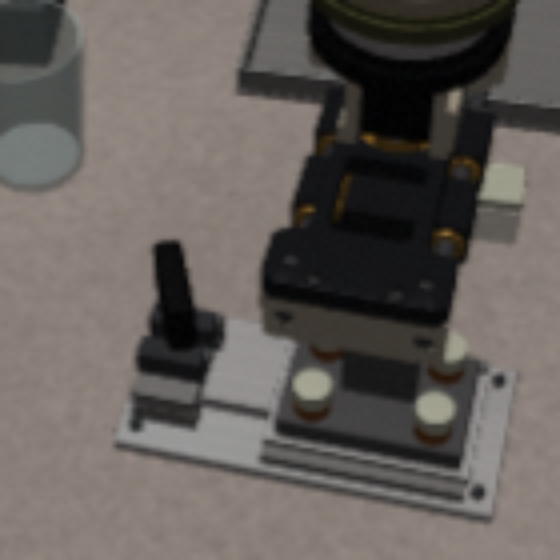

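>>> carry_out:
  plan: [0, 0, -0.1, 0, 0, 0, 0.6, 0.6, 0, 0, 0, 0, 0, 0.6, 0.6, 0, 0, 0, 0, 0, 0.6, 0.6, 0, 0, 0, 0, 0, 0.6, 0.6, 0, 0, 0, 0, 0, 0.6, 0.6, 0, 0, 0, 0, 0, 0.6, 0.6, 0, 0, 0, 0, 0, 0.6, 0.6, 0, 0, 0, 0, 0, 0.6, 0, 0, 0, 0, 0, 0, 0.6, 0, 0, 0, 0, 0, 0, 0.6]

```text
time_s: 12.05
position: [0.4574, 0.0066, 0.0805]
tool_rot: [0.0, -0.008, 1.0, 0.0]
wrist_force: [0.2, -0.8, -2.9]
width: 0.12
```

```bash
python3 look.py wrist w9; python3 look.py side s9;python3 -c "
import cv2;s=cv2.imread('pics/s9.png');cv2.imwrite('pics/s9c.png',cv2.resize(s[130:270,260:420],None,fx=4,fy=4))"
```

```text
[0.4574 0.0066 0.0805] [ 1.0e-04 -8.1e-03  1.0e+00  0.0e+00] [-0.17  0.53  0.05  2.32 -0.09  0.29  1.54] 12.05 [ 0.2 -0.8 -2.9] 0.12026468836277855
[0.4577 0.0067 0.0805] [ 3.0e-04 -8.1e-03  1.0e+00  0.0e+00] [-0.17  0.53  0.05  2.32 -0.09  0.29  1.54] 12.1 [ 0.1  0.7 -1.8] 0.12447430258007164
```

View pics/w9.png

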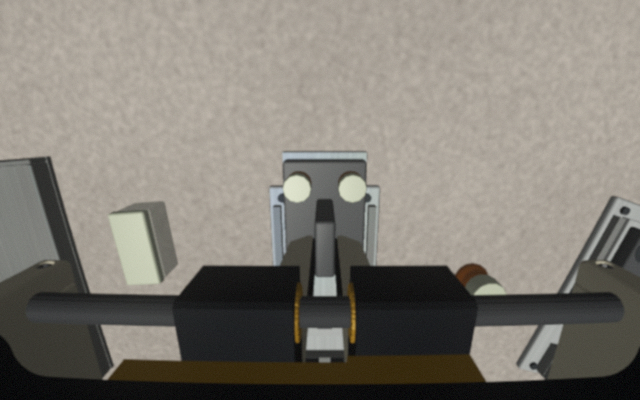

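View pics/s9c.png

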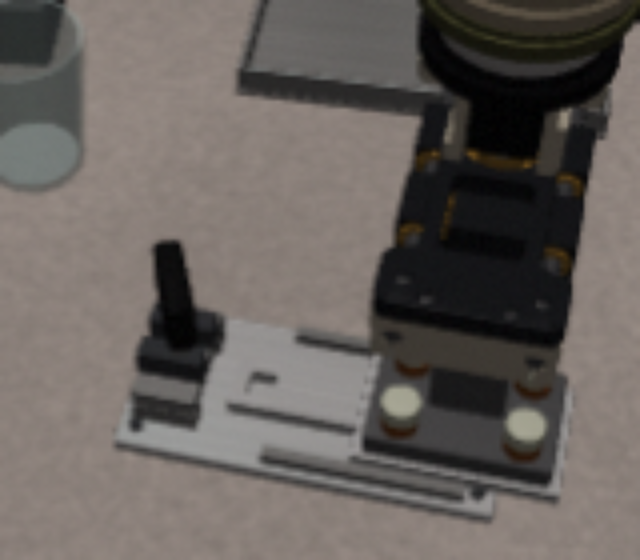

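>>> carry_out:
  plan: [0, 0, -0.3, 0, 0, 0, 0.6, 0, 0, -0.7, 0, 0, 0, 0.6, 0, 0, -1.2, 0, 0, 0, 0.6, 0, 0, -1.5, 0, 0, 0, 0.6, 0, 0, -1.5, 0, 0, 0, 0.6, 0, 0, -1.5, 0, 0, 0, 0.6, 0, 0, -1.2, 0, 0, 0, 0.6, 0, 0, -0.6, 0, 0, 0, 0.6, 0, 0, 0, 0, 0, 0, 0.6, 0, 0, 0, 0, 0, 0, 0.6]

```text
time_s: 13.15
position: [0.4572, 0.0066, 0.1654]
tool_rot: [0.0, -0.008, 1.0, 0.0]
wrist_force: [-0.1, 1.1, -3.1]
width: 0.119
```

```bash
python3 look.py side s10;python3 -c "
import cv2;s=cv2.imread('pics/s10.png');cv2.imwrite('pics/s10c.png',cv2.resize(s[100:270,260:440],None,fx=3.5,fy=3.5))"
```

```text
[0.4572 0.0066 0.1654] [ 0.     -0.0081  1.      0.    ] [-0.21  0.37  0.09  2.26 -0.07  0.52  1.52] 13.15 [-0.1  1.1 -3.1] 0.11914419992012121
```

View pics/s10c.png

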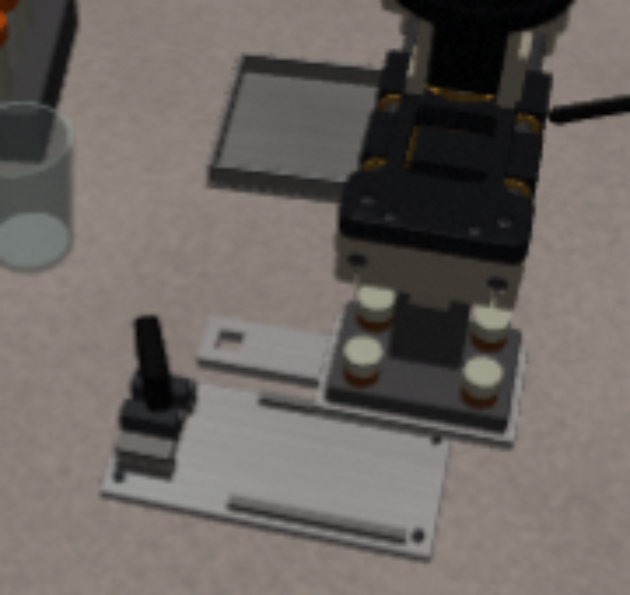

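>>> carry_out:
  plan: [-0.1, -1, 0, 0, 0, 0, 0.6, -0.2, -2, 0, 0, 0, 0, 0.6, -0.3, -2.6, 0, 0, 0, -0.005, 0.6, -0.3, -2.6, 0, 0, 0, -0.005, 0.6, -0.3, -2.6, 0, 0, 0, -0.005, 0.6, -0.3, -2.6, 0, 0, 0, -0.01, 0.6, -0.3, -2.6, 0, 0, 0, -0.01, 0.6, -0.3, -2.6, 0, 0, 0, -0.01, 0.6, -0.3, -2.6, 0, 0, 0, -0.01, 0.6, -0.3, -2.6, 0, 0, 0, 0, 0.6, -0.2, -2, 0, 0, 0, 0, 0.6, -0.1, -1.5, 0, 0, 0, 0, 0.6, 0, -0.9, 0, 0, 0, 0, 0.6, 0, -0.4, 0, 0, 0, 0, 0.6, 0, 0, 0, 0, 0, 0, 0.6, 0, 0, 0, 0, 0, 0, 0.6]

```text
time_s: 14.8
position: [0.4995, -0.2769, 0.1654]
tool_rot: [-0.0, -0.036, 0.999, 0.0]
wrist_force: [0.3, 0.6, -2.9]
width: 0.124
```

```bash
python3 look.py wrist w11; python3 look.py side s11; python3 look.py top t11;python3 -c "
import cv2;s=cv2.imread('pics/s11.png');cv2.imwrite('pics/s11c.png',cv2.resize(s[40:220,270:450],None,fx=3.3,fy=3.3))
s=cv2.imread('pics/t11.png');cv2.imwrite('pics/t11c.png',cv2.resize(s[150:300,330:530],None,fx=3.5,fy=3.5))"
```

```text
[ 0.4995 -0.2769  0.1654] [-1.000e-04 -3.610e-02  9.993e-01  3.000e-04] [ 0.36  0.49  0.06  2.01 -0.05  0.64  2.1 ] 14.8 [ 0.3  0.6 -2.9] 0.12364424568684787
[ 0.4996 -0.2768  0.1655] [-0.000e+00 -3.620e-02  9.993e-01  3.000e-04] [ 0.36  0.49  0.06  2.01 -0.05  0.64  2.1 ] 14.85 [-1.1 -0.8 -3. ] 0.12410766105985035
[ 0.4996 -0.2769  0.1655] [-0.000e+00 -3.620e-02  9.993e-01  2.000e-04] [ 0.36  0.49  0.06  2.01 -0.05  0.64  2.1 ] 14.9 [-1.  -0.2 -3.3] 0.12417370040612925
```

View pics/w11.png

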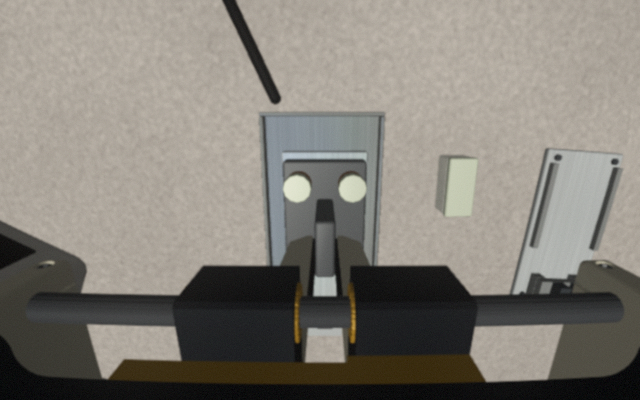

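View pics/s11c.png

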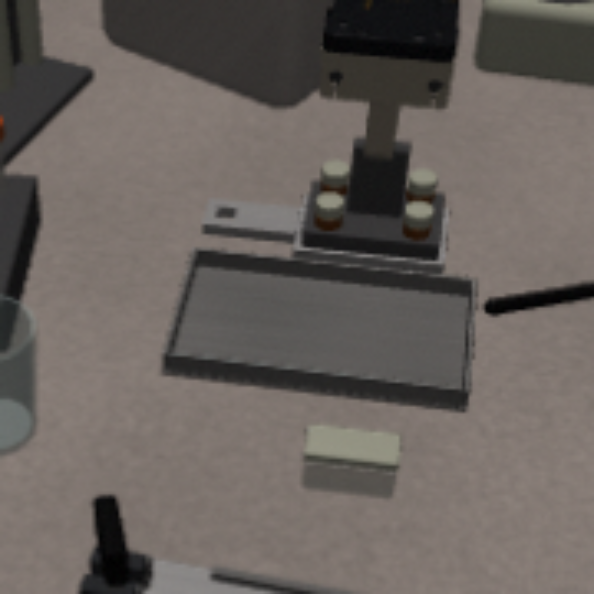

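View pics/t11c.png

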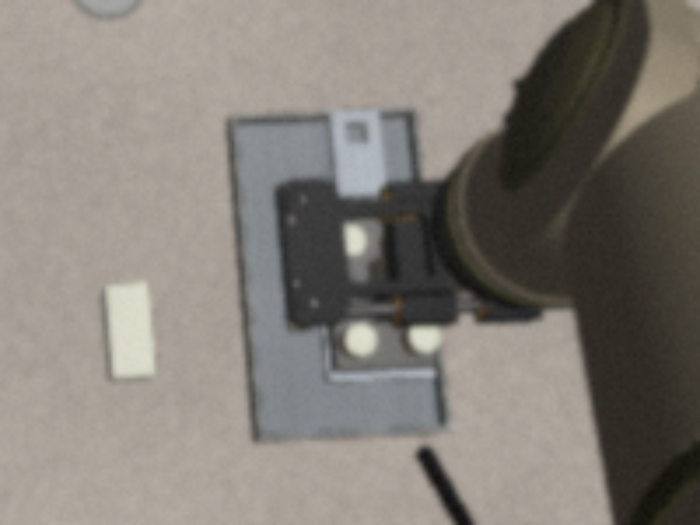

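>>> carry_out:
  plan: [0.3, 0, 0.6, 0, 0, 0, 0.6, 0.4, 0, 1.2, 0, 0, 0, 0.6, 0, 0, 1.5, 0, 0, 0, 0.6, 0, 0, 1.5, 0, 0, 0, 0.6, 0, 0, 1.5, 0, 0, 0, 0.6, 0, 0, 1.0, 0, 0, 0, 0.6, 0, 0, 0.6, 0, 0, 0, 0.6, 0, 0, 0.3, 0, 0, 0, 0.6, 0, 0, 0, 0, 0, 0, 0.6, 0, 0, 0, 0, 0, 0, 0.6]

```text
time_s: 15.95
position: [0.4928, -0.2785, 0.0839]
tool_rot: [0.0, -0.036, 0.999, -0.0]
wrist_force: [0.1, -0.0, -2.7]
width: 0.122
```

```bash
python3 look.py wrist w12; python3 look.py side s12;python3 -c "
import cv2;s=cv2.imread('pics/s12.png');cv2.imwrite('pics/s12c.png',cv2.resize(s[40:220,270:450],None,fx=3.3,fy=3.3))"
```

```text
[ 0.4928 -0.2785  0.0839] [ 3.000e-04 -3.560e-02  9.994e-01 -2.000e-04] [ 0.38  0.6   0.04  2.08 -0.06  0.46  2.11] 15.95 [ 0.1 -0.  -2.7] 0.12175745622823769
[ 0.4929 -0.2785  0.084 ] [ 4.000e-04 -3.560e-02  9.994e-01 -2.000e-04] [ 0.38  0.6   0.04  2.08 -0.06  0.46  2.11] 16.0 [-0.1 -0.  -3.1] 0.11948780004224435
```

View pics/w12.png

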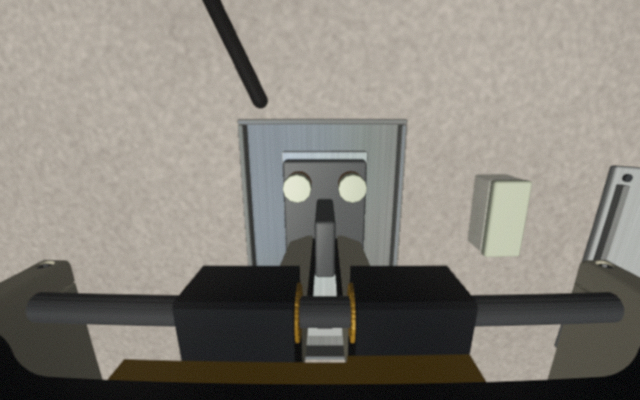

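View pics/s12c.png

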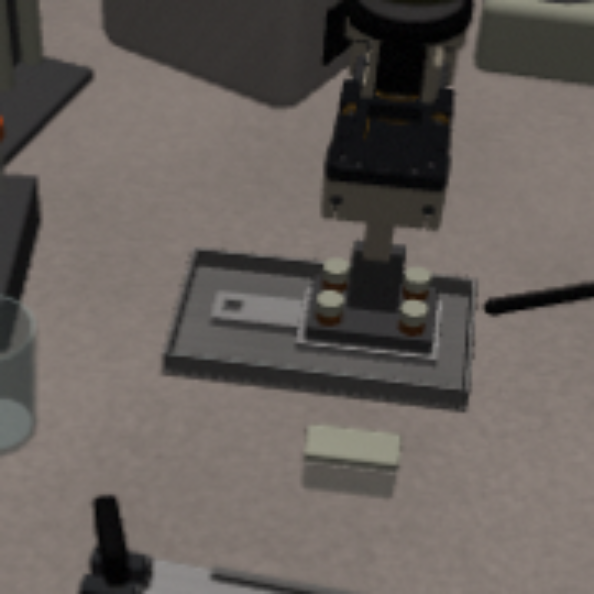

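>>> carry_out:
  plan: [0, 0, 0.15, 0, 0, 0, 0.6, 0, 0, 0.15, 0, 0, 0, 0.6, 0, 0, 0.1, 0, 0, 0, 0.6, 0, 0, 0.1, 0, 0, 0, 0.6, 0, 0, 0.1, 0, 0, 0, 0.6, 0, 0, 0, 0, 0, 0, 0.6, 0, 0, 0, 0, 0, 0, 0.6, 0, 0, 0, 0, 0, 0, 0.6]

```text
time_s: 16.85
position: [0.4926, -0.2783, 0.0775]
tool_rot: [0.0, -0.036, 0.999, -0.0]
wrist_force: [0.9, -0.3, -3.5]
width: 0.12
```

>>> carry_out:
  plan: [0, 0, 0.05, 0, 0, 0, 0.6, 0, 0, 0.05, 0, 0, 0, 0.6, 0, 0, 0, 0, 0, 0, 0.6, 0, 0, 0, 0, 0, 0, 0.6]

```text
time_s: 17.25
position: [0.4925, -0.2783, 0.0765]
tool_rot: [0.0, -0.036, 0.999, 0.0]
wrist_force: [0.0, 0.1, -1.8]
width: 0.116
```

>>> carry_out:
  plan: [0, 0, 0.05, 0, 0, 0, 0.6, 0, 0, 0, 0, 0, 0, 0.6, 0, 0, 0, 0, 0, 0, 0.6]

```text
time_s: 17.55
position: [0.4925, -0.2785, 0.0761]
tool_rot: [0.0, -0.036, 0.999, -0.0]
wrist_force: [0.5, -1.1, -0.8]
width: 0.121
```

>>> carry_out:
  plan: [0, 0, 0.03, 0, 0, 0, 0.6, 0, 0, 0, 0, 0, 0, 1.5, 0, 0, 0, 0, 0, 0, 2.5, 0, 0, 0, 0, 0, 0, 4, 0, 0, 0, 0, 0, 0, 4, 0, 0, 0, 0, 0, 0, 4, 0, 0, -1, 0, 0, 0, 4, 0, 0, -2, 0, 0, 0, 4, 0, 0, -2.5, 0, 0, 0, 4, 0, 0, -3, 0, 0, 0, 4, 0, 0, -3, 0, 0, 0, 4, 0, 0, -3, 0, 0, 0, 4, 0, 0, 0, 0, 0, 0, 4, 0, 0, 0, 0, 0, 0, 4]

```text
time_s: 18.95
position: [0.4927, -0.2784, 0.2217]
tool_rot: [0.001, -0.036, 0.999, -0.0]
wrist_force: [-0.4, 0.5, -0.9]
width: 0.433
```

```bash
python3 look.py wrist w13; python3 look.py side s13;python3 look.py top t13;python3 -c "
import cv2;s=cv2.imread('pics/s13.png');cv2.imwrite('pics/s13c.png',cv2.resize(s[90:270,270:450],None,fx=3.3,fy=3.3))"
```

```text
[ 0.4927 -0.2784  0.2217] [ 9.000e-04 -3.560e-02  9.994e-01 -4.000e-04] [ 0.36  0.41  0.07  1.97 -0.04  0.76  2.1 ] 18.95 [-0.4  0.5 -0.9] 0.4330901201767591
[ 0.4922 -0.2781  0.2207] [ 1.000e-04 -3.570e-02  9.994e-01  0.000e+00] [ 0.36  0.41  0.07  1.97 -0.04  0.76  2.1 ] 19.0 [ 0.4 -0.1  0.4] 0.43504174711026783
[ 0.492  -0.278   0.2202] [-5.000e-04 -3.570e-02  9.994e-01  2.000e-04] [ 0.36  0.41  0.07  1.97 -0.04  0.76  2.1 ] 19.05 [-0.9 -0.4 -0.1] 0.43005532015267034
```

View pics/w13.png

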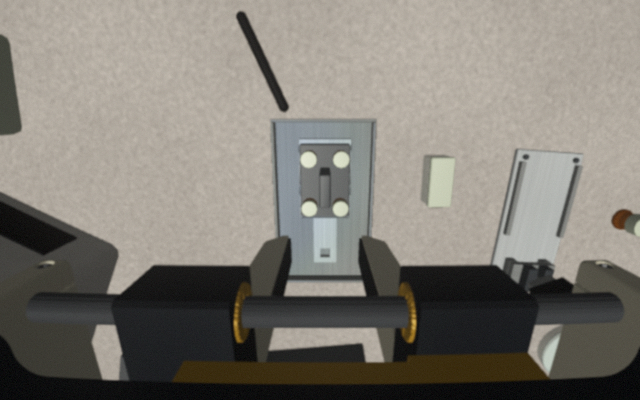

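View pics/s13c.png

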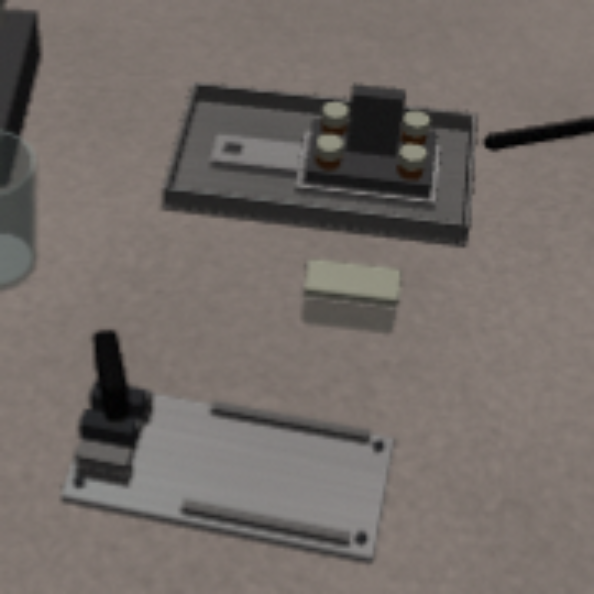

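View pics/t13.png

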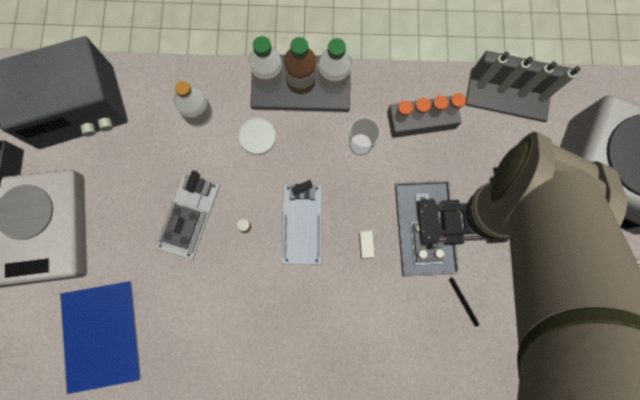

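The side and wrist pictures show the carrier flat and centred in the tray, with all four capped vials in place. The plunger is still twisted and raised, the empty carrier hasn't moved, and the gripper is clear of everything. I'm handing it in.

```bash
python3 -c "
from workcell import ctrl
print(ctrl.sign_off())"
```

```text
the job is handed in; nothing more can be done
None
```

The carrier with the four capped vials is now flat inside the steel tray, and I handed the job in at about 19 s of the 58 s allowed.

**What I did:** I pulled its plunger up 18 mm, twisted it about 66° and let it settle latched open. Then I slid the carrier 42 mm out from under the bridge, lifted it 85 mm, and lowered it into the tray in 0.3–1.5 mm steps until the tray carried most of its weight. After that I let go and raised the gripper clear.

**Last checks:**
- **Carrier:** the side and wrist pictures show it flat and roughly centred in the tray, with all four caps on.
- **Plunger:** it is still raised and turned.
- **Empty carrier:** the top picture shows it still in its dock.
- **Forces:** the highest wrist force reported at the end of a move was about 7 N. The final readings were about zero, with nothing touching.

**Disagreements:** the first camera fits differed by 2–4 mm for the carrier, knob and tray. A closer wrist picture settled the carrier and knob. The tray kept a 1–2 mm uncertainty, well inside its 20 mm clearance. There was also a brief 7 N upward force when I gripped the fin; it was gone by the end of the slide. No check failed.

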